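# Show the packer which flue cap goes in which bin, then signal

## Task

Show the packer what goes where: point from above at the peak of the slimmer of the two cone-topped copper flue caps, fingertips a few centimetres above it, and stay there for two seconds; then point in the same way at the middle of the empty green bin, fingertips a few centimetres above the level of its rim, for two seconds. Then push the lever of the call box right over, away from the robot, to signal that you are done, and draw clear. Do not touch any cap or bin, do not bring the fingers down close over the middle of any other cap or bin, and leave everything else where it stands.

Things in the scene. Friction and masses are not known exactly. Their poses are not given: they have to be found in the camera images.
- slim_cap_top (a point): The slimmer of the two cone-topped copper flue caps, loose, standing upright: 60 mm neck with dark slots, cone roof 95 mm across with a small 18 mm ball at the peak, 125 mm tall. Its peak: origin at the very top of the cap, on its axis; z up. 
- wide_cap_top (a point): The broader cone-topped copper flue cap, loose, upright: cone roof 140 mm across with an 18 mm ball at the peak, 150 mm tall. Its peak: origin at the very top of the cap, on its axis; z up. 
- dome_cap_top (a point): The round-topped (domed) copper flue cap, loose, upright: roof 120 mm across, 135 mm tall, no ball. Its peak: origin at the very top of the cap, on its axis; z up. 
- empty_bin_mouth (a point): The empty one of three alike dark green open-front stock bins. Fixed to the table; inside it is 132 x 102 mm; back and side walls 80 mm high, front wall (towards its own -x, the robot side) 50 mm. Origin at the centre of the mouth, level with the top of the high walls (80 mm above the table); z up. 
- tube_bin_mouth (a point): Dark green stock bin holding a pile of short copper tubes. Fixed to the table; inside it is 132 x 102 mm; back and side walls 80 mm high, front wall (towards its own -x, the robot side) 50 mm. Origin at the centre of the mouth, level with the top of the high walls (80 mm above the table); z up. 
- carton_bin_mouth (a point): Dark green stock bin holding four small cardboard cartons. Fixed to the table; inside it is 132 x 102 mm; back and side walls 80 mm high, front wall (towards its own -x, the robot side) 50 mm. Origin at the centre of the mouth, level with the top of the high walls (80 mm above the table); z up. 
- call_base: The call box: grey block 70 (x) x 50 (y) x 25 mm, fixed to the table to the robot's left or right, turned up to 0.3 rad. Origin at the centre of its underside; its x axis points away from the robot. The lever's pivot lies along its y axis, 22 mm above the origin, in a drum whose top is 35 mm above the table.
- call_tip (a point): Centre of the black ball (26 mm across) on the end of the call box's lever, a 10 mm thick steel rod 80 mm long from the pivot. It moves with the lever.
- call (a joint): Angle of the lever (rad): 0 = leaning 0.5 rad from upright towards the call box's -x (the robot side); 1.0 = leaning 0.5 rad to its +x, against the stop (ball centre 38 mm beyond the pivot, 92 mm above the table). It starts at 0 to 0.15, needs only about 1 N at the ball, and stays where it is left.
- slim_cap: The slim cone-topped cap; origin at the centre of its underside, z up.
- wide_cap: The broad cone-topped cap; origin at the centre of its underside, z up.
- dome_cap: The domed cap; origin at the centre of its underside, z up.
- empty_bin: The empty bin; origin at the centre of its underside, x away from the robot, z up.
- tube_bin: The bin of tubes; origin at the centre of its underside, x away from the robot, z up.
- carton_bin: The bin of cartons; origin at the centre of its underside, x away from the robot, z up.
- collar_c (a point): Bystander: loose steel collar, 44 mm across, 30 mm tall, standing between two caps; point at its centre.
- plug_center (a point): Bystander: loose black rubber plug, 36 mm across, 30 mm tall, between two caps; point at its centre.
- driver_grip (a point): Bystander: loose screwdriver lying between two bins; point at the middle of its handle.
- bottle_c (a point): Bystander: loose amber bottle, 56 mm across, 130 mm tall, upright, on the other side of the table from the call box; point at its centre.
- tape_c (a point): Bystander: loose yellow tape measure 70 x 35 x 65 mm beside the row of bins; point at its centre.
- carton_c (a point): Bystander: loose cardboard carton 50 x 50 x 55 mm beside the row of bins; point at its centre.

How it is judged:
On the way, in this order (a step that is already met when the one before it is completed fails the run):
1. the fingers dwell just above the peak of the slim cone-topped cap (horizontal distance between the grasp point and slim_cap_top below 0.03 m and z of the grasp point in the frame of slim_cap_top between 0.015 and 0.09 m), for 1.5 s.
2. the fingers dwell just above the middle of the empty bin (horizontal distance between the grasp point and empty_bin_mouth below 0.035 m and z of the grasp point in the frame of empty_bin_mouth between 0.015 and 0.09 m), for 1.5 s.
3. the lever is pushed right over (value of joint call above 0.85 rad), for 0.2 s.
At the end, for the whole second after the job is handed in: The lever rests over on its far side (above 0.85 of 1.0 rad), every cap stands where it stood (peak within 10 mm) and every bystander is within 15 mm of its start, after the slim cap and then the empty bin were each pointed at (within 30 and 35 mm sideways) for 1.5 s (value of joint call above 0.85 rad and velocity of joint call below 0.1 rad/s and distance of each of slim_cap_top, wide_cap_top, dome_cap_top from where it was at the start of the episode below 0.01 m and linear speed of each of slim_cap, wide_cap, dome_cap below 0.02 m/s and distance of each of collar_c, plug_center, driver_grip, bottle_c, tape_c, carton_c from where it was at the start of the episode below 0.015 m); the robot touches nothing.
It fails at once if a cap is touched by the robot (more than 0.5 N), moved by 10 mm, lifted or tipped (contact force between any of the fingers, the arm and slim_cap above 0.5 N or contact force between any of the fingers, the arm and wide_cap above 0.5 N or contact force between any of the fingers, the arm and dome_cap above 0.5 N or distance of any of slim_cap_top, wide_cap_top, dome_cap_top from where it was at the start of the episode above 0.01 m).
It fails at once if a bin is touched by the robot (more than 0.5 N) (contact force between any of the fingers, the arm and empty_bin above 0.5 N or contact force between any of the fingers, the arm and tube_bin above 0.5 N or contact force between any of the fingers, the arm and carton_bin above 0.5 N).
It fails at once if the fingers come down over the middle of another cap or bin (grasp point within 30 mm sideways and less than 65 mm above its peak or rim) ((horizontal distance between the grasp point and wide_cap_top below 0.03 m and z of the grasp point in the frame of wide_cap_top below 0.065 m) or (horizontal distance between the grasp point and dome_cap_top below 0.03 m and z of the grasp point in the frame of dome_cap_top below 0.065 m) or (horizontal distance between the grasp point and tube_bin_mouth below 0.03 m and z of the grasp point in the frame of tube_bin_mouth below 0.065 m) or (horizontal distance between the grasp point and carton_bin_mouth below 0.03 m and z of the grasp point in the frame of carton_bin_mouth below 0.065 m)).
It fails at once if a bystander is moved by more than 15 mm (distance of any of collar_c, plug_center, driver_grip, bottle_c, tape_c, carton_c from where it was at the start of the episode above 0.015 m).
It also fails if it takes over 59 s, if anything falls off the work surface, if the arm or the gripper's body presses on something with over 40 N, if the wrist force passes 120 N, or if a joint passes its speed limit or range.

## Robot

A 6-joint arm with a two-finger parallel gripper is mounted at the origin on the work surface. World frame = base frame: x ahead of the robot, y to its left, z up, the work surface at z = 0. Lengths are in m, angles in rad, forces in N, time in s.
With the tool pointing down it reaches from about 0.375 to 0.9 m from the base axis. Payload 3.1 kg.
Tool frame: the origin (TCP) lies at the very end of the fingers, on their centre line; the grasp point (between the pads) lies 19 mm behind it; z points along the fingers, y is the direction in which the jaws open and shut (so a half turn about z gives the same grasp; the last joint's range is limited). The gripper opens to 87 mm and grips with 3 to 60 N. Pads are 19 mm wide; open, the fingers measure 117 mm over their backs; the gripper's body (75 mm by 190 mm) begins 51 mm behind the grasp point.
Start: joints at [-1.3, 0.527, 1.433, -0, 1.181, -0.178], TCP at [0.271, -0.563, 0.223] pointing down, gripper open.
Joint ranges: [-3.08, 3.08], [-0.75, 2.2], [0.22, 2.44], [-1.43, 4.57], [0, 2.65], [-2.85, 2.85]. Speed limits (rad/s): [2.79, 2.79, 3.14, 3.14, 3.14, 3.14].

## Interface

Orientations are given as a unit quaternion [x, y, z, w].
In Python, from rig import robot gives the robot as it stands. The module is installed in compiled form; this text tells all that it offers.
- The arm moves only by the tool send_rows, never from a script. Its argument "deltas" is a list of rows, each an object of numbers: "tx", "ty", "tz": the shift along the tool's x, y, z in cm; "rx", "ry", "rz": the turn, a rotation vector about the tool's x, y, z in rad. A call has 1 to 5 rows; each row is the pose to reach, as a shift and turn from the pose commanded when the call began, along the tool's axes at that moment; what a row does not reach only later rows make up. A row lasts 1/12 s, in which the tool goes at most 41.7 mm and 7.16 degrees, less where a joint would pass 70% of its speed; a pose out of reach is approached as far as the arm can. A call with a gripper value outside its range is refused whole. "claw" is the finger opening in cm, from 0 to 8.7, set as the call begins (left out, the last holds). The fingers move at their own pace and stop on an object; "squeeze" is the grip in N (left out, the last holds). Time passes only in rows, so rows that repeat a pose let the fingers close. It gives the time, the measured TCP pose, the force and the opening at its end, in the units of the state.
- robot.get_obs(): the state, without advancing time (a new reading comes with each control period).
- robot.camera(name): name is "side" or "top" or "wrist"; returns a dict with "color" (384x512x3 uint8, red, green, blue), "z_map" (384x512 float32, m along the optical axis (not along the pixel's ray), 0 where there is no reading), "intrinsics" (3x3 intrinsics, pixels), "R" (3x3) and "t" (3): a world point X has camera coordinates R X + t; the wrist camera has in their place "tool_from_camera" (4x4, takes a point from camera to tool coordinates, whose origin is the TCP and whose axes are the flange's). Camera axes: x right, y down, z forward; pixel columns grow to the right and rows downward; lengths in m; the calibration is good to about 2 mm. A picture is of the moment at which its call begins: read the wrist's pose just before it.
- robot.hand_in(): hands the job in, once; it reports no verdict.
Trained networks look in the newest picture that a camera, given by its name, has taken for a name from the list of things; names that differ only in an ending like _2 or _b are one class to them, and where a whole thing is asked for, a point or a joint stands for the part that bears it (a point fixed in the world has none). Each returns a list of dicts, best first, with "p" (0 to 1); they miss things now and then, are a little off and sometimes report something else, mostly with a low value. They report only what shows in the picture. A call takes as long as a camera call.
- robot.outline_of(label, camera): "pixels" (384x512 bool, what is visible of it) and "xy" ([column, row] in pixels, amid what is visible of it).
- robot.tip_of(label, camera): "xy" ([column, row] in pixels: a listed point, or the origin of a listed thing).
The state is a dict: "time": time; "q": joint angles; "joint_velocities": joint speeds; "joint_torque": joint torques, N m; "position": TCP position; "tool_rot": TCP orientation; "ft_force": force on the tool from outside, world axes, zero at the start; "moment": the same for the moment, N m; "grip_width": finger opening in m.
Only numpy, scipy, OpenCV 4.12 (cv2) and the standard library are available. Lean on these libraries where they do the work, as an engineer would, in place of code of your own. Each camera call takes 0.05 s, during which the arm holds its last target.

## Working session

There is one attempt and no reset: what is moved stays moved. The work goes in short steps, Python scripts to look and compute and a tool call to move; the robot and the scene stay as the last step left them, time stands still between calls to the robot, and variables do not carry over. Pictures are saved under pics/ and viewed, and the job is handed in when it is done.

Besides the shell and the picture viewer there is one more tool, called after ">>>" as name(argument=value, ...) on one line, values as JSON. send_rows: Moves the arm, as the interface text tells. Its arguments: {"type":"object","properties":{"deltas":{"type":"array","items":{"type":"object","properties":{"tx":{"type":"number"},"ty":{"type":"number"},"tz":{"type":"number"},"rx":{"type":"number"},"ry":{"type":"number"},"rz":{"type":"number"}}}},"claw":{"type":"number"},"squeeze":{"type":"number"}},"required":["deltas"]}

```bash
mkdir -p pics; python3 - <<'E'
from rig import robot
import cv2, numpy as np, pickle
o=robot.get_obs(); print({k:np.round(v,3) for k,v in o.items()})
d={}
for n in ["side","top"]:
    c=robot.camera(n); d[n]=c
    print(n,np.round(c['intrinsics'],1).tolist(),np.round(c['R'],3).tolist(),np.round(c['t'],3))
    cv2.imwrite(f'pics/{n}0.png',c['color'][:,:,::-1])
pickle.dump(d,open('cams0.pkl','wb'))
E
```

```text
{'time': np.float64(0.0), 'q': array([-1.301,  0.528,  1.434, -0.   ,  1.181, -0.179]), 'joint_velocities': array([-0.002, -0.001, -0.001, -0.   , -0.001,  0.002]), 'joint_torque': array([ 1.0000e-03, -4.4004e+01, -1.7659e+01,  6.3000e-02,  5.8000e-02,
       -0.0000e+00]), 'position': array([ 0.271, -0.562,  0.222]), 'tool_rot': array([ 0.975,  0.223, -0.   , -0.001]), 'ft_force': array([-0.151, -0.686,  0.197]), 'moment': array([-0.061,  0.045, -0.027]), 'grip_width': np.float64(0.087)}
side [[420.7, 0.0, 256.6], [0.0, 420.7, 188.0], [0.0, 0.0, 1.0]] [[-0.883, -0.469, 0.002], [-0.337, 0.632, -0.698], [0.326, -0.617, -0.716]] [0.483 0.278 1.085]
top [[438.8, 0.0, 261.9], [0.0, 438.8, 199.3], [0.0, 0.0, 1.0]] [[0.007, -1.0, 0.004], [-0.983, -0.008, -0.183], [0.183, -0.003, -0.983]] [-0.018  0.584  1.374]
```

View pics/side0.png

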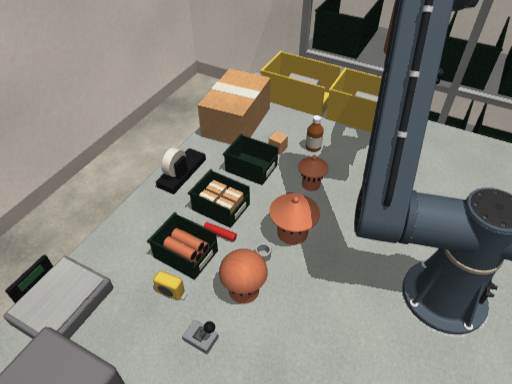

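View pics/top0.png

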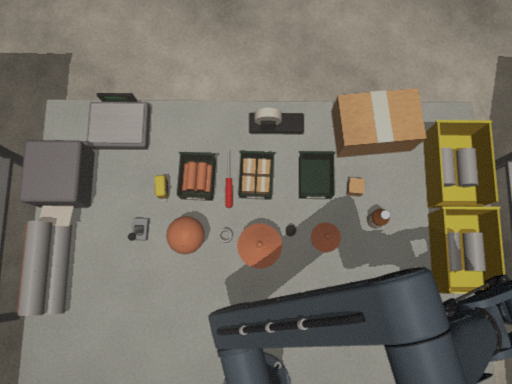

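```bash
cat > h.py <<'E'
from rig import robot
import cv2, numpy as np, pickle
from scipy.spatial.transform import Rotation as Rn
def ray(c,xy):
    d=np.linalg.inv(c['intrinsics'])@np.array([xy[0],xy[1],1.0])
    return -c['R'].T@c['t'], c['R'].T@d
def atz(c,xy,z):
    o,d=ray(c,xy); return o+d*(z-o[2])/d[2]
def depthpt(c,xy):
    o,d=ray(c,xy); u,v=np.round(xy).astype(int); return o+d*c['z_map'][v,u]
def tri(c1,p1,c2,p2):
    o1,d1=ray(c1,p1);o2,d2=ray(c2,p2)
    A=np.stack([d1,-d2],1); s=np.linalg.lstsq(A,o2-o1,rcond=None)[0]
    a=o1+d1*s[0]; b=o2+d2*s[1]; return (a+b)/2, np.linalg.norm(a-b)
E
python3 - <<'E'
from h import *
d=pickle.load(open('cams0.pkl','rb'))
Z=dict(slim_cap_top=.125,wide_cap_top=.15,dome_cap_top=.135,empty_bin_mouth=.08,tube_bin_mouth=.08,carton_bin_mouth=.08,call_base=0,call_tip=.09,collar_c=.015,plug_center=.015,driver_grip=.015,bottle_c=.065,tape_c=.032,carton_c=.027)
for n,z in Z.items():
    r={}
    for c in ['side','top']:
        L=robot.tip_of(n,c); r[c]=L
        for q in L[:3]: print(n,c,round(q['p'],2),np.round(q['xy'],1),'atz',np.round(atz(d[c],q['xy'],z),3),'depth',np.round(depthpt(d[c],q['xy']),3))
    if r['side'] and r['top']:
        p,g=tri(d['side'],r['side'][0]['xy'],d['top'],r['top'][0]['xy']); print('   TRI',np.round(p,3),round(g,4))
E
```

```text
slim_cap_top side 0.95 [316.7 153. ] atz [ 0.459 -0.226  0.125] depth [ 0.502 -0.364  0.001]
slim_cap_top top 0.89 [324.8 230.5] atz [ 0.476 -0.206  0.125] depth [ 0.479 -0.21   0.096]
   TRI [ 0.464 -0.206  0.142] 0.021
wide_cap_top side 0.57 [297.2 196. ] atz [ 0.43  -0.011  0.15 ] depth [ 0.441 -0.041  0.116]
wide_cap_top side 0.39 [279.9 139.5] atz [ 0.574 -0.203  0.15 ] depth [ 0.619 -0.306  0.058]
wide_cap_top top 0.81 [258.7 243.1] atz [ 0.434 -0.005  0.15 ] depth [ 0.434 -0.005  0.147]
wide_cap_top top 0.71 [188.5 234.3] atz [0.459 0.205 0.15 ] depth [0.46  0.208 0.132]
   TRI [ 0.431 -0.005  0.156] 0.0054
dome_cap_top side 0.72 [241.5 261. ] atz [0.465 0.231 0.135] depth [0.465 0.232 0.136]
dome_cap_top side 0.58 [292.7 232.8] atz [0.393 0.097 0.135] depth [0.414 0.038 0.056]
dome_cap_top top 0.66 [181.1 236.2] atz [0.454 0.23  0.135] depth [0.454 0.23  0.132]
   TRI [0.459 0.231 0.137] 0.0105
empty_bin_mouth side 0.66 [249.5 149.6] atz [ 0.673 -0.189  0.08 ] depth [ 0.703 -0.242  0.028]
empty_bin_mouth top 0.58 [319.3 171.1] atz [ 0.674 -0.198  0.08 ] depth [ 0.694 -0.209 -
[... 2137 characters left out ...]

   TRI [0.62  0.102 0.011] 0.0082
bottle_c side 0.6 [315.  130.2] atz [ 0.531 -0.402  0.065] depth [ 0.52  -0.369  0.092]
tape_c side 0.73 [183.9 236.7] atz [0.684 0.176 0.032] depth [0.667 0.193 0.063]
tape_c side 0.63 [170.1 286.2] atz [0.624 0.322 0.032] depth [0.611 0.333 0.059]
tape_c top 0.76 [158.1 188.6] atz [0.622 0.331 0.032] depth [0.615 0.323 0.065]
   TRI [0.581 0.285 0.221] 0.0027
carton_c side 0.84 [282.  140.6] atz [ 0.626 -0.34   0.027] depth [ 0.612 -0.307  0.056]
carton_c top 0.67 [358.3 187.1] atz [ 0.633 -0.335  0.027] depth [ 0.626 -0.328  0.059]
carton_c top 0.34 [322.6 240.4] atz [ 0.455 -0.212  0.027] depth [ 0.448 -0.202  0.098]
   TRI [ 0.628 -0.335  0.031] 0.0085
```

```bash
python3 - <<'E'
from h import *
d=pickle.load(open('cams0.pkl','rb'))
def cloud(c):
    v,u=np.mgrid[0:384,0:512]; P=np.stack([u,v,np.ones_like(u)],-1).reshape(-1,3)@np.linalg.inv(c['intrinsics']).T*c['z_map'].reshape(-1,1)
    return ((P-c['t'])@c['R']).reshape(384,512,3)
for n in ['side','top']:
    c=d[n]; W=cloud(c); ok=c['z_map']>0
    print(n)
    for nm,(x,y) in dict(slim=(.465,-.21),wide=(.435,-.005),dome=(.457,.23)).items():
        m=ok&(abs(W[...,0]-x)<.08)&(abs(W[...,1]-y)<.08)&(W[...,2]>.03)&(W[...,2]<.2)
        col=c['color'].astype(int); m&=(col[...,0]>col[...,2]*1.6)
        P=W[m]; hi=P[P[:,2]>P[:,2].max()-.012]
        print(nm,len(P),'top',np.round(hi.mean(0),3),len(hi),'maxz',round(P[:,2].max(),3),'mid-extent',np.round((P.min(0)+P.max(0))/2,3),'ext',np.round(np.ptp(P,axis=0),3))
    for nm,(x,y) in dict(empty=(.675,-.197),carton=(.67,.015),tube=(.66,.205)).items():
        m=ok&(abs(W[...,0]-x)<.11)&(abs(W[...,1]-y)<.09)&(W[...,2]>.065)&(W[...,2]<.09)&(c['color'].max(-1)<90)
        P=W[m]; print(nm,len(P),'x',np.round(np.percentile(P[:,0],[2,98]),3),'y',np.round(np.percentile(P[:,1],[2,98]),3),'z',P[:,2].max().round(3))
a=d['top']['color'][140:270,280:400,::-1]; b=d['side']['color'][100:200,230:350,::-1]; e=d['top']['color'][200:260,110:170,::-1]
cv2.imwrite('pics/z1.png',np.hstack([cv2.resize(a,(370,400)),cv2.resize(b,(400,400))]))
cv2.imwrite('pics/z2.png',np.hstack([cv2.resize(e,(400,400)),cv2.resize(d['side']['color'][300:360,170:230,::-1],(400,400))]))
E
```

```text
side
slim 602 top [ 0.46  -0.209  0.121] 17 maxz 0.128 mid-extent [ 0.461 -0.207  0.079] ext [0.094 0.084 0.098]
wide 1675 top [ 0.432 -0.003  0.147] 28 maxz 0.153 mid-extent [ 0.432 -0.004  0.092] ext [0.138 0.138 0.123]
dome 1762 top [0.463 0.23  0.13 ] 581 maxz 0.137 mid-extent [0.461 0.233 0.084] ext [0.112 0.108 0.107]
empty 406 x [0.603 0.74 ] y [-0.248 -0.134] z 0.085
carton 412 x [0.602 0.739] y [-0.048  0.065] z 0.084
tube 519 x [0.596 0.735] y [0.148 0.261] z 0.084
top
slim 670 top [ 0.46  -0.212  0.122] 25 maxz 0.129 mid-extent [ 0.461 -0.214  0.101] ext [0.089 0.092 0.055]
wide 1540 top [ 0.431 -0.005  0.148] 26 maxz 0.153 mid-extent [ 0.431 -0.007  0.12 ] ext [0.137 0.134 0.065]
dome 1084 top [0.463 0.226 0.132] 262 maxz 0.14 mid-extent [0.462 0.224 0.111] ext [0.113 0.11  0.059]
empty 259 x [0.602 0.776] y [-0.267 -0.135] z 0.09
carton 187 x [0.6  0.74] y [-0.048  0.061] z 0.086
tube 211 x [0.593 0.735] y [0.147 0.259] z 0.085
```

View pics/z1.png

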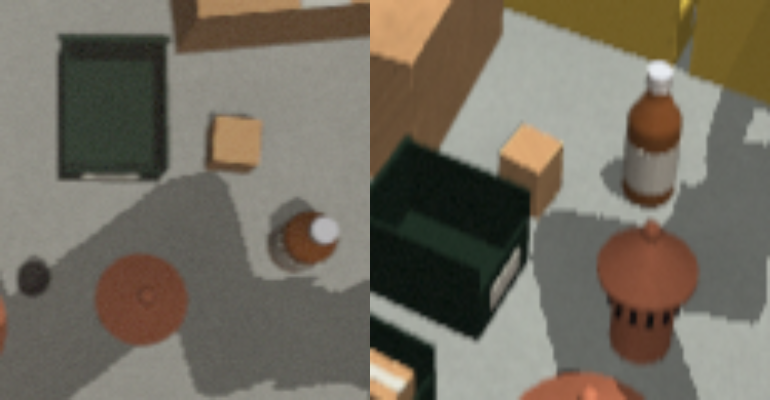

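View pics/z2.png

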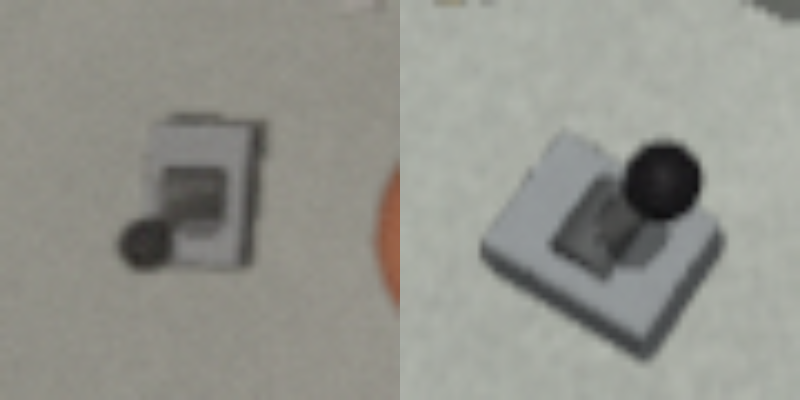

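```bash
cat >> h.py <<'E'
def plan(x,y,z,yaw=None):
    o=robot.get_obs(); R=Rn.from_quat(o['tool_rot']); X=R.apply([1,0,0]); cy=np.arctan2(X[1],X[0])
    s=R.inv().apply(np.array([x,y,z])-o['position'])*100
    tgt=Rn.from_euler('z',cy if yaw is None else yaw)*Rn.from_euler('x',np.pi)
    rv=(R.inv()*tgt).as_rotvec()
    print('t',round(float(o['time']),2),'pos',np.round(o['position'],4),'yaw',round(cy,3),'q',np.round(o['q'],2),'F',np.round(o['ft_force'],1),'w',round(float(o['grip_width']),3))
    print('shift cm',np.round(s,2),'rows',round(np.linalg.norm(s)/4.17,1),'rot',np.round(rv,3))
E
python3 - <<'E'
from h import *
d=pickle.load(open('cams0.pkl','rb'))
plan(.46,-.21,.222); plan(.46,-.21,.161)
c=d['top']
for n in ['side','top']:
    c=d[n]
    L=robot.outline_of('call_base',n); 
    for q in L[:1]:
        m=q['pixels']; v,u=np.nonzero(m)
        W=np.array([depthpt(c,(a,b)) for a,b in zip(u,v)])
        k=(W[:,2]>.02)&(W[:,2]<.03)
        r=cv2.minAreaRect((W[k][:,:2]*1000).astype(np.float32)); print(n,q['p'],m.sum(),k.sum(),r)
        cv2.imwrite(f'pics/m_{n}.png',m.astype(np.uint8)*255)
    L=robot.outline_of('call_tip',n)
    for q in L[:1]: print(n,q['p'],q['pixels'].sum(),q['xy'],np.round(atz(c,q['xy'],.092),3))
E
```

```text
t 1.5 pos [ 0.2712 -0.5631  0.2226] yaw 0.449 q [-1.3   0.53  1.43 -0.    1.18 -0.18] F [0.2 0.8 0.1] w 0.087
shift cm [ 32.33 -23.62   0.05] rows 9.6 rot [0. 0. 0.]
t 1.5 pos [ 0.2712 -0.5631  0.2226] yaw 0.449 q [-1.3   0.53  1.43 -0.    1.18 -0.18] F [0.2 0.8 0.1] w 0.087
shift cm [ 32.33 -23.62   6.15] rows 9.7 rot [0. 0. 0.]
side 0.92 743 435 ((490.3748474121094, 390.4715270996094), (49.902732849121094, 68.58777618408203), 88.50975799560547)
top 0.65 395 211 ((489.68756103515625, 390.9645690917969), (69.8007583618164, 49.94194793701172), 0.3930540978908539)
top 0.61 76 [129.6, 236.5] [0.456 0.398 0.092]
```

>>> send_rows(deltas=[{"tx": 3.2, "ty": -2.3}, {"tx": 6.4, "ty": -4.6}, {"tx": 9.6, "ty": -7}, {"tx": 12.8, "ty": -9.3}, {"tx": 16, "ty": -11.6}], claw=0)

```text
schema error: expected keys tx, ty, tz, rx, ry, rz
```

>>> send_rows(deltas=[{"tx": 3.2, "ty": -2.4}, {"tx": 6.4, "ty": -4.8}, {"tx": 9.6, "ty": -7.2}, {"tx": 12.9, "ty": -9.6}, {"tx": 16.3, "ty": -12}])

```text
schema error: expected keys tx, ty, tz, rx, ry, rz
```

```bash
python3 - <<'E'
from h import *
o=robot.get_obs(); c=robot.camera('wrist'); cv2.imwrite('pics/w1.png',c['color'][:,:,::-1])
R=Rn.from_quat(o['tool_rot']).as_matrix(); T=np.eye(4); T[:3,:3]=R; T[:3,3]=o['position']
M=np.linalg.inv(T@c['tool_from_camera']); c['R']=M[:3,:3]; c['t']=M[:3,3]
for q in robot.tip_of('slim_cap_top','wrist')[:2]: print(q['p'],q['xy'],atz(c,q['xy'],.125),depthpt(c,q['xy']))
s=robot.camera('side'); cv2.imwrite('pics/s1.png',s['color'][:,:,::-1])
plan(.46,-.21,.161)
E
```

```text
t 1.85 pos [ 0.2712 -0.5631  0.2226] yaw 0.449 q [-1.3   0.53  1.43 -0.    1.18 -0.18] F [ 1.2 -0.2  0.4] w 0.087
shift cm [ 32.33 -23.62   6.15] rows 9.7 rot [-0.  0. -0.]
```

View pics/w1.png

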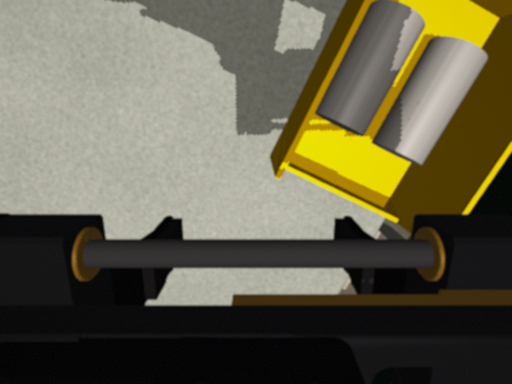

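View pics/s1.png

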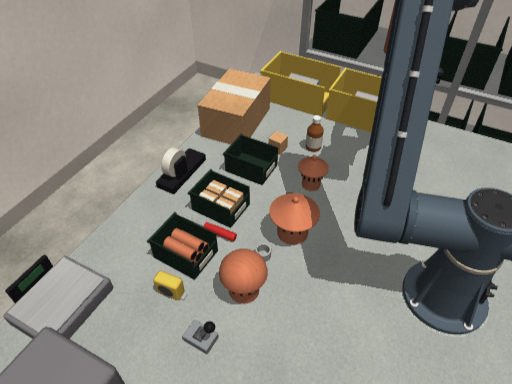

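```bash
python3 - <<'E'
from h import *
d=pickle.load(open('cams0.pkl','rb'))
for n in ['side','top']:
    c=d[n]; col=c['color'].astype(int)
    m=(col[...,0]>90)&(col[...,1]>75)&(col[...,2]<50)&(c['z_map']>0)
    v,u=np.nonzero(m); W=np.array([depthpt(c,(a,b)) for a,b in zip(u,v)])
    print(n,len(W),np.round(np.percentile(W,[1,50,99],axis=0),3))
E
```

```text
side 5222 [[ 0.381 -0.743  0.003]
 [ 0.597 -0.574  0.076]
 [ 0.828  0.336  0.126]]
top 1740 [[ 0.297 -0.737 -0.001]
 [ 0.58  -0.671  0.051]
 [ 0.828  0.304  0.134]]
```

>>> send_rows(deltas=[{"tx": 3.2, "ty": -2.3, "tz": 0, "rx": 0, "ry": 0, "rz": 0}, {"tx": 6.4, "ty": -4.6, "tz": 0, "rx": 0, "ry": 0, "rz": 0}], claw=0)

```text
time: 2.02
position: [0.3085, -0.495, 0.2224]
tool_rot: [0.975, 0.221, 0.0, 0.001]
ft_force: [1.5, -0.3, -0.2]
grip_width: 0.08
```

Yellow bin walls reach only about 0.13 m, well below the path. Continuing.

>>> send_rows(deltas=[{"tx": 3.2, "ty": -2.4, "tz": 0, "rx": 0, "ry": 0, "rz": 0}, {"tx": 6.4, "ty": -4.8, "tz": 0, "rx": 0, "ry": 0, "rz": 0}, {"tx": 9.6, "ty": -7.1, "tz": 0, "rx": 0, "ry": 0, "rz": 0}, {"tx": 12.8, "ty": -9.4, "tz": 0, "rx": 0, "ry": 0, "rz": 0}, {"tx": 16, "ty": -11.7, "tz": 0, "rx": 0, "ry": 0, "rz": 0}])

```text
time: 2.43
position: [0.4029, -0.3174, 0.2228]
tool_rot: [0.975, 0.222, 0.0, 0.0]
ft_force: [0.5, -0.8, -0.5]
grip_width: 0.0482
```

```bash
cat > w.py <<'E'
from h import *
import sys
def wrist(name):
    o=robot.get_obs(); c=robot.camera('wrist'); cv2.imwrite(f'pics/{name}.png',c['color'][:,:,::-1])
    R=Rn.from_quat(o['tool_rot']).as_matrix(); T=np.eye(4); T[:3,:3]=R; T[:3,3]=o['position']
    M=np.linalg.inv(T@c['tool_from_camera']); c['R']=M[:3,:3]; c['t']=M[:3,3]
    return c
E
python3 - <<'E'
from w import *
c=wrist('w2')
for q in robot.tip_of('slim_cap_top','wrist')[:2]: print(q['p'],q['xy'],atz(c,q['xy'],.125),depthpt(c,q['xy']))
plan(.46,-.21,.222); plan(.46,-.21,.161)
E
```

```text
0.77 [171.6, 74.5] [ 0.46022019 -0.21267791  0.125     ] [ 0.46022826 -0.21286837  0.12565133]
t 2.53 pos [ 0.4036 -0.3132  0.2225] yaw 0.455 q [-0.88  0.38  1.71  0.    1.06  0.23] F [-0.1  0.1  0.5] w 0.04
shift cm [ 9.6  -6.8   0.09] rows 2.8 rot [-0.003 -0.001  0.   ]
t 2.53 pos [ 0.4036 -0.3132  0.2225] yaw 0.455 q [-0.88  0.38  1.71  0.    1.06  0.23] F [-0.1  0.1  0.5] w 0.04
shift cm [ 9.6  -6.77  6.19] rows 3.2 rot [-0.003 -0.001  0.   ]
```

View pics/w2.png

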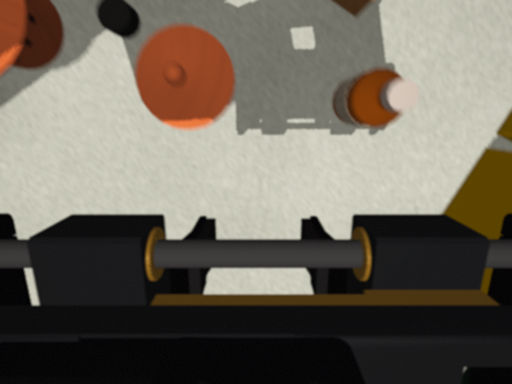

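The wrist view shows the slim cap with its ball at pixel (174,72). That puts the peak at (0.460, -0.212, 0.125), matching the side and top views.

>>> send_rows(deltas=[{"tx": 3.2, "ty": -2.2, "tz": 0, "rx": 0, "ry": 0, "rz": 0}, {"tx": 6.4, "ty": -4.4, "tz": 0, "rx": 0, "ry": 0, "rz": 0}, {"tx": 9.5, "ty": -6.6, "tz": 0, "rx": 0, "ry": 0, "rz": 0}, {"tx": 9.5, "ty": -6.6, "tz": 3, "rx": 0, "ry": 0, "rz": 0}, {"tx": 9.5, "ty": -6.6, "tz": 6, "rx": 0, "ry": 0, "rz": 0}])

```text
time: 2.95
position: [0.4619, -0.2182, 0.1638]
tool_rot: [0.974, 0.225, 0.002, 0.003]
ft_force: [-1.1, 0.4, 0.0]
grip_width: 0.0072
```

>>> send_rows(deltas=[{"tx": 0, "ty": 0, "tz": 0, "rx": 0, "ry": 0, "rz": 0}, {"tx": 0, "ty": 0, "tz": 0, "rx": 0, "ry": 0, "rz": 0}, {"tx": 0, "ty": 0, "tz": 0, "rx": 0, "ry": 0, "rz": 0}, {"tx": 0, "ty": 0, "tz": 0, "rx": 0, "ry": 0, "rz": 0}, {"tx": 0, "ty": 0, "tz": 0, "rx": 0, "ry": 0, "rz": 0}])

```text
time: 3.37
position: [0.46, -0.2197, 0.1641]
tool_rot: [0.975, 0.222, 0.001, 0.001]
ft_force: [0.4, 0.1, -0.5]
grip_width: 0.0003
```

```bash
python3 - <<'E'
from w import *
c=wrist('w3'); s=robot.camera('side'); cv2.imwrite('pics/s3.png',np.hstack([c['color'],s['color']])[:,:,::-1][:, :1024])
cv2.imwrite('pics/s3.png',s['color'][:,:,::-1])
for q in robot.tip_of('empty_bin_mouth','wrist')[:2]: print(q['p'],q['xy'],atz(c,q['xy'],.08))
plan(.671,-.193,.161); plan(.671,-.193,.116)
E
```

```text
t 3.52 pos [ 0.4596 -0.219   0.1635] yaw 0.448 q [-0.66  0.46  1.78  0.    0.9   0.46] F [ 0.6 -0.4 -0.2] w 0.0
shift cm [20.18  6.82  0.28] rows 5.1 rot [ 0.002 -0.001 -0.   ]
t 3.52 pos [ 0.4596 -0.219   0.1635] yaw 0.448 q [-0.66  0.46  1.78  0.    0.9   0.46] F [ 0.6 -0.4 -0.2] w 0.0
shift cm [20.18  6.81  4.78] rows 5.2 rot [ 0.002 -0.001 -0.   ]
```

View pics/w3.png

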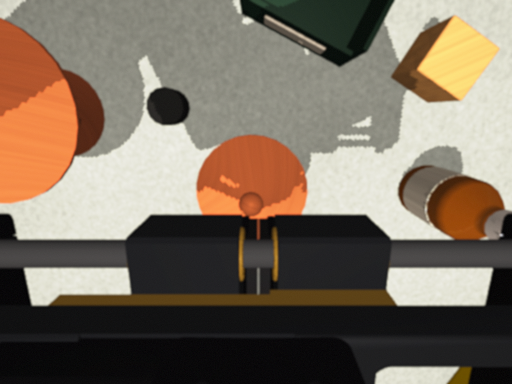

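View pics/s3.png

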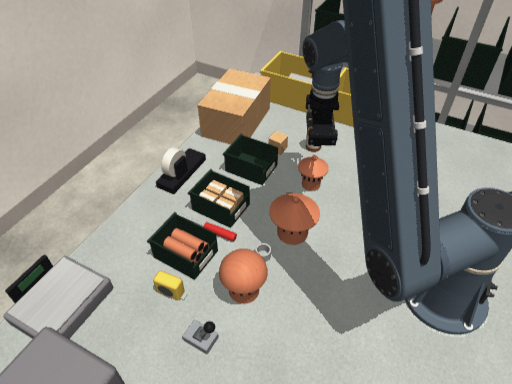

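The fingertips are about 39 mm above the ball and 7 mm off sideways. I'll trim that and hold.

>>> send_rows(deltas=[{"tx": 0.3, "ty": -0.6, "tz": 0.2, "rx": 0, "ry": 0, "rz": 0}, {"tx": 0.3, "ty": -0.6, "tz": 0.2, "rx": 0, "ry": 0, "rz": 0}, {"tx": 0.3, "ty": -0.6, "tz": 0.2, "rx": 0, "ry": 0, "rz": 0}, {"tx": 0.3, "ty": -0.6, "tz": 0.2, "rx": 0, "ry": 0, "rz": 0}, {"tx": 0.3, "ty": -0.6, "tz": 0.2, "rx": 0, "ry": 0, "rz": 0}])

```text
time: 3.93
position: [0.4594, -0.2116, 0.1605]
tool_rot: [0.975, 0.223, 0.0, 0.0]
ft_force: [-0.4, -0.1, -1.4]
grip_width: 0.0004
```

>>> send_rows(deltas=[{"tx": 0, "ty": 0, "tz": 0, "rx": 0, "ry": 0, "rz": 0}, {"tx": 0, "ty": 0, "tz": 0, "rx": 0, "ry": 0, "rz": 0}, {"tx": 0, "ty": 0, "tz": 0, "rx": 0, "ry": 0, "rz": 0}, {"tx": 0, "ty": 0, "tz": 0, "rx": 0, "ry": 0, "rz": 0}, {"tx": 0, "ty": 0, "tz": 0, "rx": 0, "ry": 0, "rz": 0}])

```text
time: 4.35
position: [0.4593, -0.2117, 0.1605]
tool_rot: [0.975, 0.223, -0.0, -0.0]
ft_force: [0.1, -0.2, 0.4]
grip_width: 0.0005
```

>>> send_rows(deltas=[{"tx": 0, "ty": 0, "tz": 0, "rx": 0, "ry": 0, "rz": 0}, {"tx": 0, "ty": 0, "tz": 0, "rx": 0, "ry": 0, "rz": 0}, {"tx": 0, "ty": 0, "tz": 0, "rx": 0, "ry": 0, "rz": 0}, {"tx": 0, "ty": 0, "tz": 0, "rx": 0, "ry": 0, "rz": 0}, {"tx": 0, "ty": 0, "tz": 0, "rx": 0, "ry": 0, "rz": 0}])

```text
time: 4.77
position: [0.4593, -0.2117, 0.1605]
tool_rot: [0.975, 0.223, -0.0, -0.0]
ft_force: [0.3, -0.2, 0.4]
grip_width: 0.0006
```

>>> send_rows(deltas=[{"tx": 0, "ty": 0, "tz": 0, "rx": 0, "ry": 0, "rz": 0}, {"tx": 0, "ty": 0, "tz": 0, "rx": 0, "ry": 0, "rz": 0}, {"tx": 0, "ty": 0, "tz": 0, "rx": 0, "ry": 0, "rz": 0}, {"tx": 0, "ty": 0, "tz": 0, "rx": 0, "ry": 0, "rz": 0}, {"tx": 0, "ty": 0, "tz": 0, "rx": 0, "ry": 0, "rz": 0}])

```text
time: 5.18
position: [0.4593, -0.2116, 0.1606]
tool_rot: [0.975, 0.223, -0.0, -0.0]
ft_force: [-0.3, 0.3, -1.1]
grip_width: 0.0004
```

>>> send_rows(deltas=[{"tx": 0, "ty": 0, "tz": 0, "rx": 0, "ry": 0, "rz": 0}, {"tx": 0, "ty": 0, "tz": 0, "rx": 0, "ry": 0, "rz": 0}, {"tx": 0, "ty": 0, "tz": 0, "rx": 0, "ry": 0, "rz": 0}, {"tx": 0, "ty": 0, "tz": 0, "rx": 0, "ry": 0, "rz": 0}, {"tx": 0, "ty": 0, "tz": 0, "rx": 0, "ry": 0, "rz": 0}])

```text
time: 5.6
position: [0.4594, -0.2116, 0.1605]
tool_rot: [0.975, 0.223, 0.0, -0.0]
ft_force: [0.5, -1.0, 0.6]
grip_width: 0.0003
```

```bash
python3 - <<'E'
from h import *
plan(.671,-.193,.161); plan(.671,-.193,.116)
E
```

```text
t 5.6 pos [ 0.4594 -0.2116  0.1605] yaw 0.449 q [-0.65  0.46  1.79  0.    0.89  0.47] F [ 0.5 -1.   0.6] w 0.0
shift cm [19.88  7.5  -0.05] rows 5.1 rot [-0. -0.  0.]
t 5.6 pos [ 0.4594 -0.2116  0.1605] yaw 0.449 q [-0.65  0.46  1.79  0.    0.89  0.47] F [ 0.5 -1.   0.6] w 0.0
shift cm [19.88  7.5   4.45] rows 5.2 rot [-0. -0.  0.]
```

>>> send_rows(deltas=[{"tx": 3.7, "ty": 1.4, "tz": 0, "rx": 0, "ry": 0, "rz": 0}, {"tx": 7.4, "ty": 2.8, "tz": 0, "rx": 0, "ry": 0, "rz": 0}, {"tx": 11.1, "ty": 4.2, "tz": 0, "rx": 0, "ry": 0, "rz": 0}, {"tx": 14, "ty": 5.3, "tz": 0, "rx": 0, "ry": 0, "rz": 0}, {"tx": 14, "ty": 5.3, "tz": 0, "rx": 0, "ry": 0, "rz": 0}])

```text
time: 6.02
position: [0.6152, -0.1988, 0.1609]
tool_rot: [0.975, 0.224, 0.004, 0.002]
ft_force: [0.9, -1.3, -0.2]
grip_width: 0.0002
```

```bash
python3 - <<'E'
from w import *
c=wrist('w4')
for q in robot.tip_of('empty_bin_mouth','wrist')[:2]: print(q['p'],q['xy'],atz(c,q['xy'],.08))
plan(.671,-.193,.116)
s=robot.camera('side'); cv2.imwrite('pics/s4.png',s['color'][:,:,::-1])
E
```

```text
0.72 [276.1, 134.8] [ 0.66727889 -0.19060195  0.08      ]
0.16 [27.5, 12.7] [0.66665492 0.01028094 0.08      ]
t 6.12 pos [ 0.6088 -0.1981  0.1599] yaw 0.45 q [-0.49  0.62  1.45 -0.    1.07  0.63] F [-0.3  0.4 -0.7] w 0.0
shift cm [5.82 2.25 4.39] rows 1.8 rot [-0.001  0.001 -0.   ]
```

View pics/w4.png

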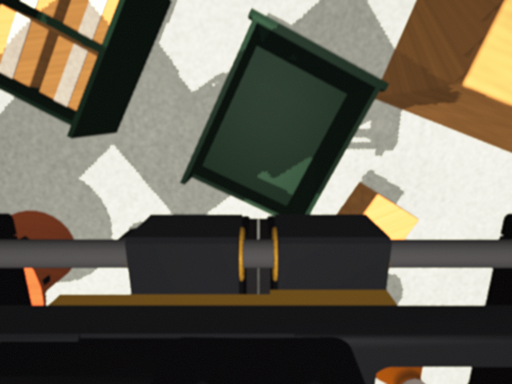

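View pics/s4.png

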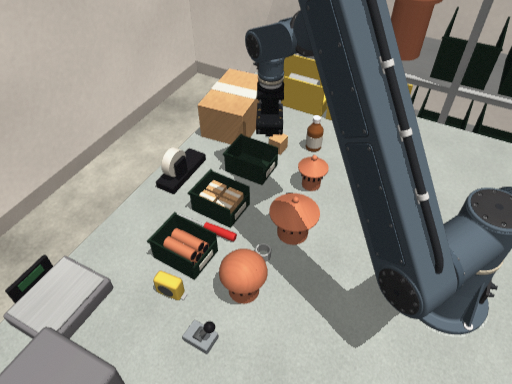

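```bash
python3 - <<'E'
from h import *
d=pickle.load(open('cams0.pkl','rb'))
for n in ['side','top']:
    c=d[n]; v,u=np.mgrid[0:384,0:512]; P=np.stack([u,v,np.ones_like(u)],-1).reshape(-1,3)@np.linalg.inv(c['intrinsics']).T*c['z_map'].reshape(-1,1)
    W=((P-c['t'])@c['R'])[c['z_map'].ravel()>0]
    m=(W[:,0]>.6)&(W[:,0]<1.1)&(W[:,1]<-.2)&(W[:,1]>-.56)&(W[:,2]>.1)&(W[:,2]<.4)
    Q=W[m]; print(n,len(Q),np.round(np.percentile(Q,[0.5,5,50,95,99.5],axis=0),3))
    D=np.hypot(Q[:,0]-.668,Q[:,1]+.191); print('nearest',np.sort(D)[[0,20]],Q[D.argmin()])
E
```

```text
side 2615 [[ 0.744 -0.522  0.101]
 [ 0.753 -0.502  0.108]
 [ 0.826 -0.356  0.14 ]
 [ 0.913 -0.259  0.143]
 [ 0.929 -0.253  0.145]]
nearest [0.10785268 0.11276152] [ 0.74400537 -0.26752048  0.12200756]
top 4550 [[ 0.744 -0.52   0.102]
 [ 0.755 -0.505  0.122]
 [ 0.832 -0.384  0.139]
 [ 0.915 -0.266  0.144]
 [ 0.93  -0.254  0.147]]
nearest [0.10643757 0.11268075] [ 0.74244699 -0.26706972  0.13218414]
```

The big carton is 0.143 m tall and the gripper body bottom will be at about 0.19 m, so it clears. Down over the bin.

>>> send_rows(deltas=[{"tx": 2.8, "ty": 1.0, "tz": 1, "rx": 0, "ry": 0, "rz": 0}, {"tx": 5.6, "ty": 2.1, "tz": 2, "rx": 0, "ry": 0, "rz": 0}, {"tx": 5.6, "ty": 2.1, "tz": 4, "rx": 0, "ry": 0, "rz": 0}, {"tx": 5.6, "ty": 2.1, "tz": 4, "rx": 0, "ry": 0, "rz": 0}, {"tx": 5.6, "ty": 2.1, "tz": 4, "rx": 0, "ry": 0, "rz": 0}])

```text
time: 6.58
position: [0.665, -0.1928, 0.119]
tool_rot: [0.975, 0.222, -0.003, -0.002]
ft_force: [-1.2, 0.8, -0.9]
grip_width: 0.0005
```

>>> send_rows(deltas=[{"tx": 0, "ty": 0, "tz": 0, "rx": 0, "ry": 0, "rz": 0}, {"tx": 0, "ty": 0, "tz": 0, "rx": 0, "ry": 0, "rz": 0}, {"tx": 0, "ty": 0, "tz": 0, "rx": 0, "ry": 0, "rz": 0}, {"tx": 0, "ty": 0, "tz": 0, "rx": 0, "ry": 0, "rz": 0}, {"tx": 0, "ty": 0, "tz": 0, "rx": 0, "ry": 0, "rz": 0}])

```text
time: 7.0
position: [0.6681, -0.1935, 0.1215]
tool_rot: [0.975, 0.222, 0.0, 0.0]
ft_force: [-0.1, 1.0, 0.1]
grip_width: 0.0004
```

>>> send_rows(deltas=[{"tx": 0, "ty": 0, "tz": 0, "rx": 0, "ry": 0, "rz": 0}, {"tx": 0, "ty": 0, "tz": 0, "rx": 0, "ry": 0, "rz": 0}, {"tx": 0, "ty": 0, "tz": 0, "rx": 0, "ry": 0, "rz": 0}, {"tx": 0, "ty": 0, "tz": 0, "rx": 0, "ry": 0, "rz": 0}, {"tx": 0, "ty": 0, "tz": 0, "rx": 0, "ry": 0, "rz": 0}])

```text
time: 7.42
position: [0.6681, -0.1932, 0.1205]
tool_rot: [0.975, 0.223, -0.0, -0.0]
ft_force: [0.1, 0.0, -0.3]
grip_width: 0.0005
```

>>> send_rows(deltas=[{"tx": 0, "ty": 0, "tz": 0, "rx": 0, "ry": 0, "rz": 0}, {"tx": 0, "ty": 0, "tz": 0, "rx": 0, "ry": 0, "rz": 0}, {"tx": 0, "ty": 0, "tz": 0, "rx": 0, "ry": 0, "rz": 0}, {"tx": 0, "ty": 0, "tz": 0, "rx": 0, "ry": 0, "rz": 0}, {"tx": 0, "ty": 0, "tz": 0, "rx": 0, "ry": 0, "rz": 0}])

```text
time: 7.83
position: [0.6681, -0.1933, 0.1205]
tool_rot: [0.975, 0.223, -0.0, -0.0]
ft_force: [0.8, 0.1, 0.7]
grip_width: 0.0005
```

>>> send_rows(deltas=[{"tx": 0, "ty": 0, "tz": 0, "rx": 0, "ry": 0, "rz": 0}, {"tx": 0, "ty": 0, "tz": 0, "rx": 0, "ry": 0, "rz": 0}, {"tx": 0, "ty": 0, "tz": 0, "rx": 0, "ry": 0, "rz": 0}, {"tx": 0, "ty": 0, "tz": 0, "rx": 0, "ry": 0, "rz": 0}, {"tx": 0, "ty": 0, "tz": 0, "rx": 0, "ry": 0, "rz": 0}])

```text
time: 8.25
position: [0.668, -0.1932, 0.1206]
tool_rot: [0.975, 0.223, 0.0, -0.0]
ft_force: [-0.1, -0.1, -0.3]
grip_width: 0.0001
```

>>> send_rows(deltas=[{"tx": 0, "ty": 0, "tz": 0, "rx": 0, "ry": 0, "rz": 0}, {"tx": 0, "ty": 0, "tz": 0, "rx": 0, "ry": 0, "rz": 0}, {"tx": 0, "ty": 0, "tz": 0, "rx": 0, "ry": 0, "rz": 0}, {"tx": 0, "ty": 0, "tz": 0, "rx": 0, "ry": 0, "rz": 0}, {"tx": 0, "ty": 0, "tz": 0, "rx": 0, "ry": 0, "rz": 0}])

```text
time: 8.67
position: [0.668, -0.1933, 0.1205]
tool_rot: [0.975, 0.223, -0.0, -0.0]
ft_force: [1.0, -0.4, -0.4]
grip_width: 0.0003
```

```bash
python3 - <<'E'
from h import *
s=robot.camera('side'); cv2.imwrite('pics/s5.png',s['color'][:,:,::-1])
plan(.669,-.192,.25); plan(.35,.39,.25,-.1)
E
```

```text
t 8.72 pos [ 0.668  -0.1932  0.1205] yaw 0.449 q [-0.44  0.73  1.32 -0.    1.08  0.68] F [0.1 0.5 0.5] w 0.0
shift cm [  0.14  -0.07 -12.95] rows 3.1 rot [-0.  0. -0.]
t 8.72 pos [ 0.668  -0.1932  0.1205] yaw 0.449 q [-0.44  0.73  1.32 -0.    1.08  0.68] F [0.1 0.5 0.5] w 0.0
shift cm [ -3.35 -66.35 -12.94] rows 16.2 rot [-0.     0.     0.549]
```

View pics/s5.png

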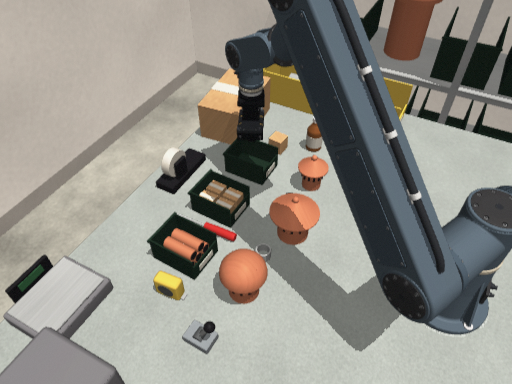

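The fingers are over the empty bin (fingertips at about pixel (250,138)), and the dwell ran over 2 s. Now raise and cross to the call box.

>>> send_rows(deltas=[{"tx": 0, "ty": 0, "tz": -3, "rx": 0, "ry": 0, "rz": 0}, {"tx": 0, "ty": 0, "tz": -6.5, "rx": 0, "ry": 0, "rz": 0}, {"tx": 0, "ty": 0, "tz": -10, "rx": 0, "ry": 0, "rz": 0}, {"tx": 0, "ty": 0, "tz": -13, "rx": 0, "ry": 0, "rz": 0}, {"tx": 0, "ty": 0, "tz": -13, "rx": 0, "ry": 0, "rz": 0}])

```text
time: 9.13
position: [0.672, -0.195, 0.2591]
tool_rot: [0.975, 0.223, 0.006, 0.005]
ft_force: [0.3, -0.6, 2.0]
grip_width: 0.0004
```

>>> send_rows(deltas=[{"tx": -0.2, "ty": -3.5, "tz": 0, "rx": 0, "ry": 0, "rz": 0}, {"tx": -0.4, "ty": -7, "tz": 0, "rx": 0, "ry": 0, "rz": 0}, {"tx": -0.6, "ty": -10.5, "tz": 0, "rx": 0, "ry": 0, "rz": 0}, {"tx": -0.8, "ty": -14, "tz": 0, "rx": 0, "ry": 0, "rz": 0}, {"tx": -1, "ty": -17.5, "tz": 0, "rx": 0, "ry": 0, "rz": 0}])

```text
time: 9.55
position: [0.5818, -0.0387, 0.2502]
tool_rot: [0.975, 0.222, -0.0, -0.0]
ft_force: [0.1, -0.1, -0.7]
grip_width: 0.0003
```

>>> send_rows(deltas=[{"tx": -0.2, "ty": -3.5, "tz": 0, "rx": 0, "ry": 0, "rz": 0}, {"tx": -0.4, "ty": -7, "tz": 0, "rx": 0, "ry": 0, "rz": 0}, {"tx": -0.6, "ty": -10.5, "tz": 0, "rx": 0, "ry": 0, "rz": 0}, {"tx": -0.8, "ty": -14, "tz": 0, "rx": 0, "ry": 0, "rz": 0}, {"tx": -1, "ty": -17.5, "tz": 0, "rx": 0, "ry": 0, "rz": 0}])

```text
time: 9.97
position: [0.4969, 0.1147, 0.2504]
tool_rot: [0.975, 0.222, -0.0, -0.0]
ft_force: [0.2, -0.7, -0.0]
grip_width: 0.0005
```

```bash
python3 - <<'E'
from h import *
plan(.35,.39,.25,-.1)
E
```

```text
t 9.97 pos [0.4969 0.1147 0.2504] yaw 0.448 q [0.01 0.34 1.68 0.   1.12 1.13] F [ 0.2 -0.7 -0. ] w 0.0
shift cm [ -1.3  -31.18   0.04] rows 7.5 rot [-0.     0.     0.548]
```

>>> send_rows(deltas=[{"tx": -0.1, "ty": -3.2, "tz": 0, "rx": 0, "ry": 0, "rz": 0.11}, {"tx": -0.3, "ty": -6.4, "tz": 0, "rx": 0, "ry": 0, "rz": 0.22}, {"tx": -0.4, "ty": -9.6, "tz": 0, "rx": 0, "ry": 0, "rz": 0.33}, {"tx": -0.5, "ty": -12.8, "tz": 0, "rx": 0, "ry": 0, "rz": 0.44}, {"tx": -0.7, "ty": -16, "tz": 0, "rx": 0, "ry": 0, "rz": 0.55}])

```text
time: 10.38
position: [0.4215, 0.2558, 0.2505]
tool_rot: [0.999, -0.053, 0.0, -0.0]
ft_force: [0.7, -1.4, 0.5]
grip_width: 0.0003
```

```bash
python3 - <<'E'
from w import *
plan(.35,.39,.25,-.1)
c=wrist('w6'); pickle.dump(c,open('c6.pkl','wb'))
for n,z in [('call_tip',.092),('call_base',0)]:
  for q in robot.tip_of(n,'wrist')[:2]: print(n,q['p'],q['xy'],atz(c,q['xy'],z))
E
```

```text
t 10.38 pos [0.4215 0.2558 0.2505] yaw -0.107 q [0.32 0.31 1.72 0.   1.11 2.  ] F [ 0.7 -1.4  0.5] w 0.0
shift cm [ -8.54 -12.59   0.05] rows 3.6 rot [-0.    -0.    -0.007]
call_tip 0.65 [129.8, 157.9] [0.45644891 0.38911413 0.092     ]
```

View pics/w6.png

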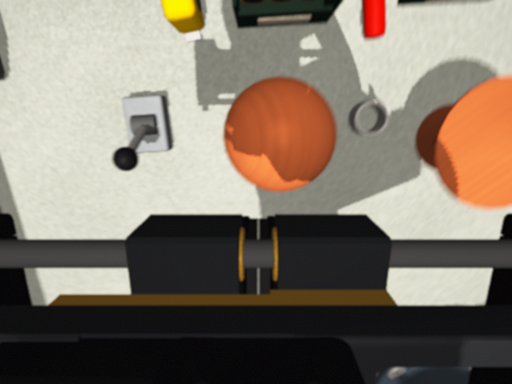

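>>> send_rows(deltas=[{"tx": -2, "ty": -3.2, "tz": 0, "rx": 0, "ry": 0, "rz": 0}, {"tx": -4, "ty": -6.4, "tz": 0, "rx": 0, "ry": 0, "rz": 0}, {"tx": -6, "ty": -9.6, "tz": 0, "rx": 0, "ry": 0, "rz": 0}, {"tx": -8, "ty": -12.8, "tz": 0, "rx": 0, "ry": 0, "rz": 0}, {"tx": -8, "ty": -12.8, "tz": 0, "rx": 0, "ry": 0, "rz": 0}])

```text
time: 10.95
position: [0.3541, 0.394, 0.2506]
tool_rot: [0.999, -0.048, -0.0, -0.002]
ft_force: [0.7, -0.1, 0.5]
grip_width: 0.0002
```

```bash
python3 - <<'E'
from w import *
plan(.36,.40,.25,-.1)
c=wrist('w7'); pickle.dump(c,open('c7.pkl','wb'))
c6=pickle.load(open('c6.pkl','rb'))
print('c6 ball',atz(c6,(126,158),.092))
for n,z in [('call_tip',.092),('call_base',0)]:
  for q in robot.tip_of(n,'wrist')[:2]: print(n,q['p'],q['xy'],atz(c,q['xy'],z))
for q in robot.outline_of('call_base','wrist')[:1]:
    v,u=np.nonzero(q['pixels']); W=np.array([depthpt(c,(a,b)) for a,b in zip(u,v)]); k=(W[:,2]>.022)&(W[:,2]<.028)
    print(k.sum(),cv2.minAreaRect((W[k][:,:2]*1000).astype(np.float32)))
v,u=np.mgrid[0:384,0:512]; P=np.stack([u,v,np.ones_like(u)],-1).reshape(-1,3)@np.linalg.inv(c['intrinsics']).T*c['z_map'].reshape(-1,1)
W=((P-c['t'])@c['R']); m=(abs(W[:,0]-.46)<.04)&(abs(W[:,1]-.395)<.04)&(W[:,2]>.085)&(W[:,2]<.12)
Q=W[m]; print('ball pts',len(Q),Q.min(0),Q.max(0),Q.mean(0))
E
```

```text
t 10.95 pos [0.3541 0.394  0.2506] yaw -0.096 q [0.63 0.36 1.64 0.   1.14 2.29] F [ 0.7 -0.1  0.5] w 0.0
shift cm [ 0.53 -0.65  0.06] rows 0.2 rot [-0.003  0.     0.004]
c6 ball [0.45677567 0.39317699 0.092     ]
call_tip 0.93 [253.1, 78.1] [0.45493081 0.38904441 0.092     ]
call_base 0.56 [250.0, 57.8] [0.48922066 0.39129907 0.        ]
1559 ((488.9394226074219, 390.4961242675781), (49.82648468017578, 69.6334228515625), 88.00110626220703)
ball pts 567 [0.44343496 0.37878791 0.09472701] [0.46847239 0.40404433 0.10931359] [0.45555536 0.39143432 0.10364899]
```

View pics/w7.png

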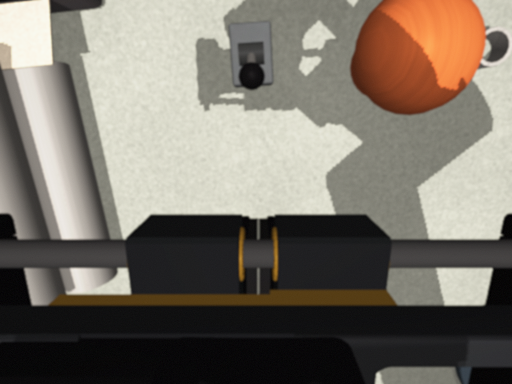

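```bash
python3 - <<'E'
from h import *
d=pickle.load(open('cams0.pkl','rb')); c=d['top']
v,u=np.mgrid[0:384,0:512]; P=np.stack([u,v,np.ones_like(u)],-1).reshape(-1,3)@np.linalg.inv(c['intrinsics']).T*c['z_map'].reshape(-1,1)
W=((P-c['t'])@c['R'])
for c2 in ['c7.pkl']:
    k=pickle.load(open(c2,'rb')); P=np.stack([u,v,np.ones_like(u)],-1).reshape(-1,3)@np.linalg.inv(k['intrinsics']).T*k['z_map'].reshape(-1,1); W2=(P-k['t'])@k['R']
for A in (W,W2):
    for h in (.03,.08,.14):
        m=(A[:,0]>.25)&(A[:,0]<.65)&(A[:,1]>.42)&(A[:,1]<.75)&(A[:,2]>h)&(A[:,2]<.22)
        print(h,m.sum(),A[m][:,1].min() if m.any() else None, A[m].max(0) if m.any() else None)
plan(.395,.392,.082,-.035)
E
```

```text
0.03 6511 0.5575370882271184 [0.64995711 0.74773128 0.13947776]
0.08 4073 0.5586186324952599 [0.64995711 0.73909403 0.13947776]
0.14 0 None None
0.03 19088 0.5657886532719446 [0.56194319 0.66116346 0.12395861]
0.08 4564 0.6431818075105155 [0.4891676  0.65889559 0.12395861]
0.14 0 None None
t 11.15 pos [0.3566 0.3888 0.2503] yaw -0.102 q [ 0.62  0.36  1.64 -0.    1.14  2.29] F [0.2 0.3 0.5] w 0.0
shift cm [ 3.79 -0.72 16.83] rows 4.1 rot [ 0.001 -0.    -0.067]
```

>>> send_rows(deltas=[{"tx": 1, "ty": -0.2, "tz": 3.5, "rx": 0, "ry": 0, "rz": -0.03}, {"tx": 2, "ty": -0.4, "tz": 7, "rx": 0, "ry": 0, "rz": -0.06}, {"tx": 3, "ty": -0.6, "tz": 10.5, "rx": 0, "ry": 0, "rz": -0.06}, {"tx": 3.5, "ty": -0.7, "tz": 14, "rx": 0, "ry": 0, "rz": -0.06}, {"tx": 3.5, "ty": -0.7, "tz": 16.8, "rx": 0, "ry": 0, "rz": -0.06}])

```text
time: 11.57
position: [0.3938, 0.3913, 0.0804]
tool_rot: [1.0, -0.022, 0.0, 0.0]
ft_force: [-0.3, -0.1, -0.7]
grip_width: 0.0002
```

>>> send_rows(deltas=[{"tx": 0, "ty": 0, "tz": 0, "rx": 0, "ry": 0, "rz": 0}, {"tx": 0, "ty": 0, "tz": 0, "rx": 0, "ry": 0, "rz": 0}])

```text
time: 11.73
position: [0.3914, 0.3913, 0.0814]
tool_rot: [1.0, -0.022, -0.002, 0.001]
ft_force: [-0.6, 0.1, 0.9]
grip_width: 0.0005
```

```bash
python3 - <<'E'
from w import *
plan(.46,.392,.082,-.035)
c=wrist('w8')
s=robot.camera('side'); cv2.imwrite('pics/s8.png',cv2.resize(s['color'][200:384,120:366,::-1],(740,552)))
E
```

```text
t 11.73 pos [0.3914 0.3913 0.0814] yaw -0.044 q [ 0.58  0.64  1.73 -0.    0.78  2.2 ] F [-0.6  0.1  0.9] w 0.0
shift cm [ 6.85 -0.37 -0.08] rows 1.6 rot [ 0.003  0.003 -0.009]
```

View pics/s8.png

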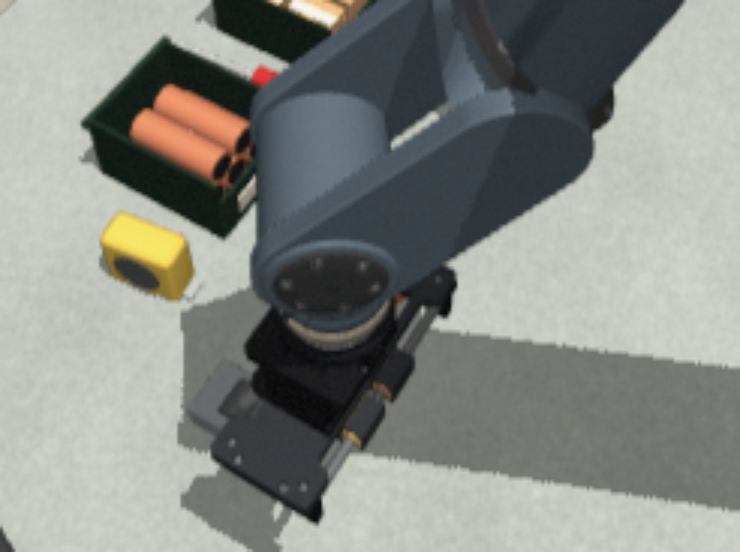

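View pics/w8.png

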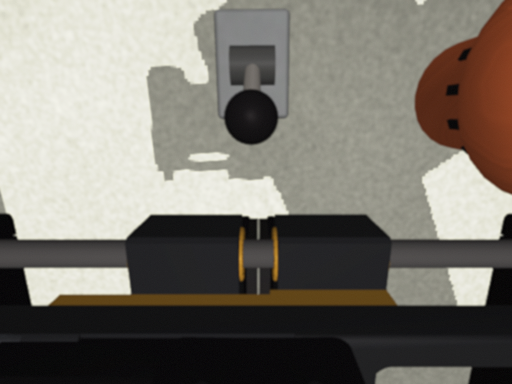

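>>> send_rows(deltas=[{"tx": 2, "ty": -0.2, "tz": 0, "rx": 0, "ry": 0, "rz": 0}, {"tx": 4, "ty": -0.3, "tz": 0, "rx": 0, "ry": 0, "rz": 0}, {"tx": 5.5, "ty": -0.4, "tz": 0, "rx": 0, "ry": 0, "rz": 0}, {"tx": 7, "ty": -0.4, "tz": 0, "rx": 0, "ry": 0, "rz": 0}, {"tx": 8.5, "ty": -0.5, "tz": 0, "rx": 0, "ry": 0, "rz": 0}])

```text
time: 12.25
position: [0.4779, 0.3952, 0.0858]
tool_rot: [1.0, -0.021, 0.002, -0.001]
ft_force: [-1.0, -0.2, 0.1]
grip_width: 0.0005
```

```bash
python3 - <<'E'
from w import *
plan(.502,.391,.082,-.035)
c=wrist('w9')
E
```

```text
t 12.25 pos [0.4779 0.3952 0.0858] yaw -0.041 q [0.51 0.69 1.56 0.   0.89 2.12] F [-1.  -0.2  0.1] w 0.001
shift cm [2.42 0.32 0.39] rows 0.6 rot [-0.002 -0.003 -0.006]
```

View pics/w9.png

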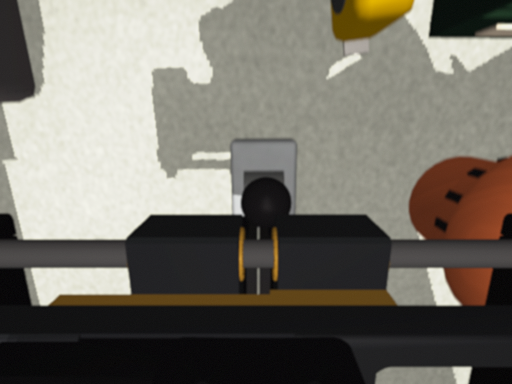

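>>> send_rows(deltas=[{"tx": 0.8, "ty": 0.2, "tz": 0.3, "rx": 0, "ry": 0, "rz": 0}, {"tx": 1.5, "ty": 0.3, "tz": 0.4, "rx": 0, "ry": 0, "rz": 0}, {"tx": 2.2, "ty": 0.3, "tz": 0.4, "rx": 0, "ry": 0, "rz": 0}, {"tx": 2.4, "ty": 0.3, "tz": 0.4, "rx": 0, "ry": 0, "rz": 0}, {"tx": 2.4, "ty": 0.3, "tz": 0.4, "rx": 0, "ry": 0, "rz": 0}])

```text
time: 12.72
position: [0.5007, 0.3908, 0.0786]
tool_rot: [1.0, -0.021, 0.0, -0.0]
ft_force: [0.5, 0.1, -2.0]
grip_width: 0.0004
```

```bash
python3 - <<'E'
from w import *
plan(.506,.391,.082,-.035)
c=wrist('w10')
v,u=np.mgrid[0:384,0:512]; P=np.stack([u,v,np.ones_like(u)],-1).reshape(-1,3)@np.linalg.inv(c['intrinsics']).T*c['z_map'].reshape(-1,1)
W=((P-c['t'])@c['R']); m=(abs(W[:,0]-.52)<.05)&(abs(W[:,1]-.395)<.03)&(W[:,2]>.085)&(W[:,2]<.12)&(v.ravel()<215)
Q=W[m]; print('ball pts',len(Q),Q.min(0),Q.max(0),Q.mean(0))
E
```

```text
t 12.72 pos [0.5007 0.3908 0.0786] yaw -0.041 q [ 0.49  0.72  1.52 -0.    0.9   2.1 ] F [ 0.5  0.1 -2. ] w 0.0
shift cm [ 0.53 -0.05 -0.34] rows 0.2 rot [-0.    -0.    -0.006]
ball pts 1552 [0.51886831 0.37645396 0.09176403] [0.53625663 0.40162326 0.1085146 ] [0.52845506 0.38886896 0.10263437]
```

View pics/w10.png

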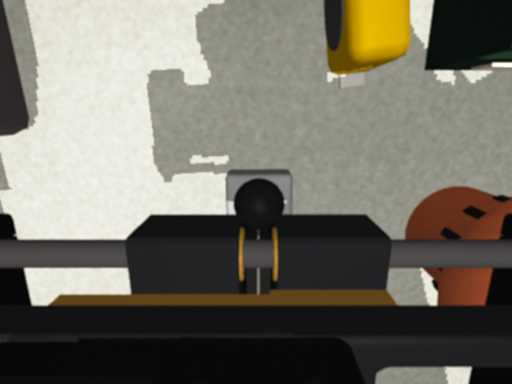

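>>> send_rows(deltas=[{"tx": 0.2, "ty": 0, "tz": 0, "rx": 0, "ry": 0, "rz": 0}, {"tx": 0.4, "ty": 0, "tz": 0, "rx": 0, "ry": 0, "rz": 0}, {"tx": 0.4, "ty": 0, "tz": 0, "rx": 0, "ry": 0, "rz": 0}, {"tx": 0.4, "ty": 0, "tz": 0, "rx": 0, "ry": 0, "rz": 0}])

```text
time: 13.1
position: [0.5041, 0.3907, 0.0784]
tool_rot: [1.0, -0.021, -0.0, 0.0]
ft_force: [-0.7, 0.1, -0.8]
grip_width: 0.0007
```

>>> send_rows(deltas=[{"tx": -2, "ty": 0, "tz": 0, "rx": 0, "ry": 0, "rz": 0}, {"tx": -5, "ty": 0, "tz": 0, "rx": 0, "ry": 0, "rz": 0}, {"tx": -8, "ty": 0, "tz": 0, "rx": 0, "ry": 0, "rz": 0}, {"tx": -11, "ty": 0, "tz": -2, "rx": 0, "ry": 0, "rz": 0}, {"tx": -11.5, "ty": 0, "tz": -5, "rx": 0, "ry": 0, "rz": 0}])

```text
time: 13.52
position: [0.3812, 0.3928, 0.1259]
tool_rot: [1.0, -0.019, -0.006, 0.004]
ft_force: [-1.2, 0.0, 0.3]
grip_width: 0.0005
```

```bash
python3 - <<'E'
from w import *
plan(.37,.391,.25,-.035)
c=wrist('w11')
v,u=np.mgrid[0:384,0:512]; P=np.stack([u,v,np.ones_like(u)],-1).reshape(-1,3)@np.linalg.inv(c['intrinsics']).T*c['z_map'].reshape(-1,1)
W=((P-c['t'])@c['R']); m=(abs(W[:,0]-.52)<.05)&(abs(W[:,1]-.395)<.03)&(W[:,2]>.085)&(W[:,2]<.12)
Q=W[m]; print('ball pts',len(Q),Q.min(0),Q.max(0),Q.mean(0))
E
```

```text
t 13.52 pos [0.3812 0.3928 0.1259] yaw -0.039 q [0.6  0.56 1.71 0.   0.88 2.2 ] F [-1.2  0.   0.3] w 0.0
shift cm [ -1.26   0.32 -12.4 ] rows 3.0 rot [ 0.008  0.012 -0.004]Traceback (most recent call last):
  File "<stdin>", line 6, in <module>
    return umr_minimum(a, axis, None, out, keepdims, initial, where)
ValueError: zero-size array to reduction operation minimum which has no identity
```

View pics/w11.png

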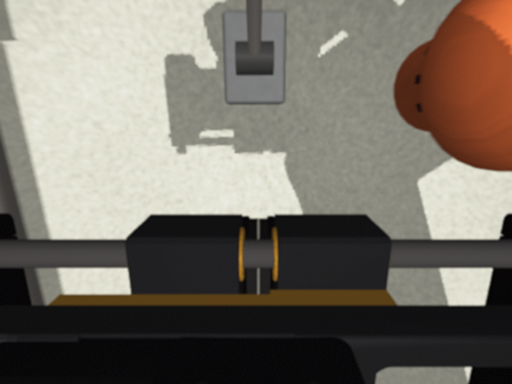

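The lever now leans away, with its ball out of view beyond the top edge. I'll raise clear and check again.

>>> send_rows(deltas=[{"tx": -0.5, "ty": 0, "tz": -4, "rx": 0, "ry": 0, "rz": 0}, {"tx": -1, "ty": 0, "tz": -8, "rx": 0, "ry": 0, "rz": 0}, {"tx": -1.5, "ty": 0, "tz": -12, "rx": 0, "ry": 0, "rz": 0}, {"tx": -1.5, "ty": 0, "tz": -12, "rx": 0, "ry": 0, "rz": 0}, {"tx": -1.5, "ty": 0, "tz": -12, "rx": 0, "ry": 0, "rz": 0}])

```text
time: 13.98
position: [0.3762, 0.3975, 0.2519]
tool_rot: [1.0, -0.02, 0.004, -0.003]
ft_force: [0.4, 0.4, -0.7]
grip_width: 0.0004
```

```bash
python3 - <<'E'
from w import *
plan(.37,.391,.25,-.035)
def cl(c):
    v,u=np.mgrid[0:384,0:512]; P=np.stack([u,v,np.ones_like(u)],-1).reshape(-1,3)@np.linalg.inv(c['intrinsics']).T*c['z_map'].reshape(-1,1)
    return (P-c['t'])@c['R']
c=wrist('w12'); s=robot.camera('side'); t=robot.camera('top')
for k in (c,s,t):
    W=cl(k); m=(abs(W[:,0]-.52)<.05)&(abs(W[:,1]-.395)<.03)&(W[:,2]>.085)&(W[:,2]<.12)
    Q=W[m]; 
    if len(Q): print('ball',len(Q),np.round(Q.min(0),3),np.round(Q.max(0),3),'angle',np.arcsin(((Q.min(0)+Q.max(0))[0]/2-.489)/.08)+.5)
cv2.imwrite('pics/s12.png',s['color'][:,:,::-1]); cv2.imwrite('pics/t12.png',t['color'][:,:,::-1])
d=pickle.load(open('cams0.pkl','rb'))
for n in ['side','top']:
    D=np.abs(d[n]['color'].astype(int)-{'side':s,'top':t}[n]['color'].astype(int)).max(-1); cv2.imwrite(f'pics/d_{n}.png',(D>60).astype(np.uint8)*255)
cv2.imwrite('pics/diff.png',cv2.resize(np.hstack([cv2.imread('pics/d_side.png'),cv2.imread('pics/d_top.png')]),(800,300)))
for n in ['slim_cap_top','wide_cap_top','dome_cap_top']:
    for k,q in (('side',robot.tip_of(n,'side')),('top',robot.tip_of(n,'top'))):
        if q: print(n,k,round(q[0]['p'],2),np.round(q[0]['xy'],1))
E
```

```text
t 13.98 pos [0.3762 0.3975 0.2519] yaw -0.041 q [ 0.61  0.38  1.6  -0.    1.15  2.22] F [ 0.4  0.4 -0.7] w 0.0
shift cm [-0.6   0.68  0.18] rows 0.2 rot [-0.005 -0.007 -0.006]
ball 637 [0.513 0.377 0.09 ] [0.538 0.401 0.107] angle 0.9780777180634319
ball 85 [0.516 0.378 0.087] [0.539 0.401 0.108] angle 1.0034064591013852
ball 54 [0.514 0.377 0.088] [0.536 0.399 0.107] angle 0.9642099941018623
slim_cap_top side 0.43 [316.7 153.8]
slim_cap_top top 0.95 [325.5 236.2]
wide_cap_top side 0.75 [251.1 151.8]
wide_cap_top top 0.69 [259.6 243.4]
dome_cap_top side 0.36 [182.5 316.9]
dome_cap_top top 0.75 [183.  233.1]
```

View pics/s12.png

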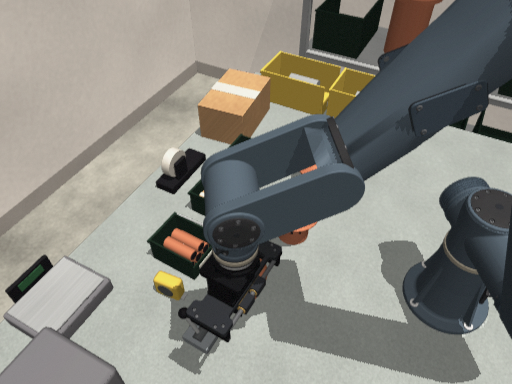

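View pics/t12.png

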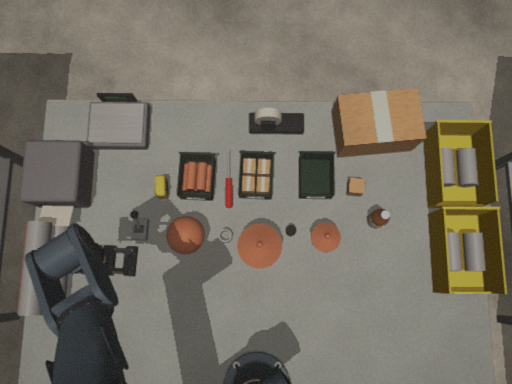

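View pics/diff.png

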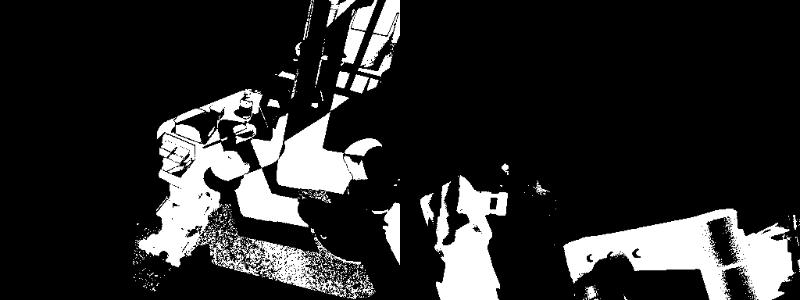

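The top view shows the lever thrown (ball at pixel (134,213), angle about 0.98 rad). No cap, bin or bystander has changed. Settle, then hand in.

>>> send_rows(deltas=[{"tx": 0, "ty": 0, "tz": 0, "rx": 0, "ry": 0, "rz": 0}, {"tx": 0, "ty": 0, "tz": 0, "rx": 0, "ry": 0, "rz": 0}, {"tx": 0, "ty": 0, "tz": 0, "rx": 0, "ry": 0, "rz": 0}])

```text
time: 14.68
position: [0.3744, 0.3961, 0.2484]
tool_rot: [1.0, -0.021, -0.0, 0.0]
ft_force: [-0.5, 0.2, 0.7]
grip_width: -0.0
```

```bash
python3 -c "
from rig import robot
print(robot.hand_in()); o=robot.get_obs(); print(o['time'],o['position'])"
```

```text
the job is handed in; nothing more can be done
None
the job is handed in; nothing more can be done
```

I pointed at the slim cone cap, then at the empty bin, pushed the call lever over, drew clear and handed in at about 14.7 s. No verdict was reported.

- **Slim cap:** the fingertips stayed about 36 mm above the peak for over 2 s. For the first half second they were about 7 mm off sideways; after that they were within 1–2 mm.
- **Empty bin:** the fingertips stayed about 40 mm above the rim level for over 2 s, within about 3 mm of the middle.
- **Lever:** the three final camera views put it at 0.96–1.00 rad. No measured force went above about 2 N, and the gripper ended about 0.25 m up, touching nothing.

**Checks:**
- The before-and-after top views differ only at the arm, its shadow and the lever, so the caps, bins and bystanders stayed put.
- In the final side view the arm hid most of the caps, and the network's wide and dome cap points there landed elsewhere. I disregarded those two.
- My first two move calls were refused because they left out some keys. The arm did not move, and I resent them in full.

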